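# Open the ratchet stop of the spice rack

### The arm

A 6-joint arm with a two-finger parallel gripper is mounted at the origin on a cart in front of the work surface, level with it; the furniture and walls round the work are solid. World frame = base frame: x ahead of the robot, y to its left, z up, the work surface at z = 0. Lengths are in mm, angles in rad, forces in N, time in s.
With the tool pointing down it reaches from about 300 to 775 mm from the base axis. Payload 14.6 kg.
Tool frame: the origin (TCP) lies at the very end of the fingers, on their centre line; the grasp point (between the pads) lies 19 mm behind it; z points along the fingers, y is the line along which they close (so a half turn about z gives the same grasp; the last joint's range is limited). The gripper opens to 94 mm and grips with 3 to 60 N. Pads are 16 mm wide; open, the fingers measure 119 mm over their backs; the gripper's body (75 mm by 177 mm) begins 78 mm behind the grasp point.
Start: joints at [1.209, 0.3, 1.521, -0, 1.321, -0.067], TCP at [159.799, 526.264, 205.446] pointing down, gripper open.
Joint ranges: [-3.03, 3.03], [-0.79, 2.21], [0.23, 2.52], [-1.04, 4.18], [0, 3.07], [-2.55, 2.55]. Speed limits (rad/s): [2.22, 2.22, 2.57, 3.14, 3.14, 3.14].

### API

Orientations are given as [roll, pitch, yaw] about the fixed x, y, z axes, in that order (R = Rz(yaw) Ry(pitch) Rx(roll)).
In Python, from cell import manip, optics gives the robot as it stands.
- The arm moves only by the shell command python3 -m crank 'ROWS' [FORCE]. ROWS is JSON, a list of rows, each a list of 7 numbers: the opening in per cent of the stroke, from 0 (shut) to 100 (fully open), then the shift along the tool's x, y, z in mm, then the turn, a rotation vector about the tool's x, y, z in rad. A call has 1 to 10 rows; each row is the pose to reach, as a shift and turn from the pose commanded when the call began, along the tool's axes at that moment; what a row does not reach only later rows make up. A row lasts 1/10 s, in which the tool goes at most 50 mm and 8.59 degrees, less where a joint would pass 70% of its speed; a pose out of reach is approached as far as the arm can. A call with a gripper value outside its range is refused whole. The fingers move at their own pace and stop on an object; FORCE is the grip in N (left out, the last holds). Time passes only in rows, so rows that repeat a pose let the fingers close. It gives the time, the measured TCP pose, the force, the opening and the grip force at its end, in the units of the state.
- manip.read_state(): the state, without advancing time (a new reading comes with each control period).
- optics.camera(name): name is "side" or "top"; returns (picture, depth): 480x640x3 uint8, red, green, blue; 480x640 float32, mm along the optical axis (not along the pixel's ray), 0 where there is no reading.
- optics.calibration(name): a dict with "camera_matrix" (3x3 intrinsics, pixels), "k1" (the pictures are not rectified: a ray, as slopes to the right and down, at radius r is drawn at 1 + k1 r^2 times it, then the intrinsics apply), "R" (3x3) and "t" (3): a world point X has camera coordinates R X + t. Camera axes: x right, y down, z forward; pixel columns grow to the right and rows downward; lengths in mm; the calibration is good to about 2 mm. A picture is of the moment at which its call begins. calibration takes no time and is no camera call.
- manip.sign_off(): hands the job in; it is judged then, once.
The state is a dict: "clock": time; "joints": joint angles; "qd": joint speeds; "effort": joint torques, N m; "eef_pos": TCP position; "eef_rot": TCP orientation; "wrist_force": force on the tool from outside, world axes, zero at the start; "moment": the same for the moment, N m; "finger_gap": finger opening in mm; "finger_force": force on a finger pad.
Only numpy, scipy, OpenCV 4.12 (cv2) and the standard library are available. Lean on these libraries where they do the work, as an engineer would, in place of code of your own. Each camera call takes 0.05 s, during which the arm holds its last target. There are 200 camera calls.

### The job

Make room in the spice rack: press the red release pad on the white sliding stop with a fingertip and, keeping it pressed, push the stop back along its bar, away from the jars, until it is all the way at the end of the bar, then let go of it. Do not force the stop while the ratchet is locked, and leave all the jars and the other things standing where they are; nothing is to be picked up.

Things in the scene. Friction and masses are not known exactly. Their poses are not given: they have to be found in the camera images.
- rack: Fixed wooden spice rack, tray 400 x 100 mm, floor 10 mm high, wooden end 90 mm tall at its -x end. Origin on the worktop at mid-length, on the middle line of the jars. x runs along tray and bar, the way the stop opens (about to the robot's right), y to the rear, z up. The ratchet bar lies behind the jars (y 34 to 50, z 34 to 46 mm); a post 68 mm tall ends it at x = 186 to 200 mm.
- stop (a joint): White stop on the bar: 0 = closed up to the jars, 0.130 m = fully back, hard end. At q it spans rack x = q-0.045 to q+0.031, y = -30 to 52 mm, 84 mm tall, with the pad and thumb rest on top. Friction 2.5 N. The ratchet blocks opening (after at most 10 mm of play) unless the release is pressed.
- release (a joint): Travel of the red release pad straight down into the stop: 0 = up, 0.009 m = bottomed. Spring 3 N (up) to 6 N (down); springs back. The ratchet is free at 4.5 mm or more and catches again when let go: keep it pressed while pushing. Untouched it may rest up to 4 mm down, on a tooth.
- release_top (a point): Centre of the top face of the red ribbed pad, 50 mm along rack x by 56 mm across, on top of the white stop; 95 mm above the worktop when up, 86 mm when bottomed. At stop = q it lies at rack x = q - 8.5 mm, y = 0. Nothing on the stop round it is above 84 mm but the thumb rest.
- thumb_rest (a point): Middle of the top edge of the white upright thumb rest, on its face towards the pad and jars: a wall 60 mm wide, 10 mm thick, top 130 mm above the worktop, 27.5 mm along rack +x from the pad's centre. A finger that holds the pad down pushes this face towards rack +x.
- spice_0: Glass spice jar with red cap and green label, 45 mm wide, 106 mm tall, standing loose in the rack between the fixed end and the stop. Origin at the centre of its underside, 10 mm above the worktop. Leave it standing.
- spice_3: Glass spice jar with red cap and brown-and-cream label, 45 mm wide, 106 mm tall, standing loose in the rack between the fixed end and the stop. Origin at the centre of its underside, 10 mm above the worktop. Leave it standing.
- spice_4: Glass spice jar with red cap and brown-and-cream label, 45 mm wide, 106 mm tall, standing loose in the rack between the fixed end and the stop. Origin at the centre of its underside, 10 mm above the worktop. Leave it standing.
- spice_1: Glass spice jar with red cap and green label, 45 mm wide, 106 mm tall, standing loose on the worktop in front of the rack, waiting for room. Origin at the centre of its underside. Leave it standing.
- spice_5: Glass spice jar with red cap and green label, 45 mm wide, 106 mm tall, standing loose on the worktop in front of the rack, waiting for room. Origin at the centre of its underside. Leave it standing.
- mug: Speckled mug, 86 x 121 x 90 mm, bystander on the left. Origin at its underside.
- kitchen_timer: Round white kitchen timer, 63 mm wide, 55 mm tall, bystander on the right. Origin at its underside.
- tea_box: Dark tea carton, 64 x 142 x 75 mm, bystander on the left. Origin at its underside.
Mind the look-alikes: they are no part of the job. Leave any blue or purple look-alike of the spice_1 alone.

How it is judged:
By the outcome, as a careful person would: the job done as asked, in the order asked, and still so for the second after the job is handed in, with the robot touching nothing.
It also fails if it takes over 40 s, if anything falls off the work surface, if the arm or the gripper's body presses on something with over 40 N, if the wrist force passes 120 N, or if a joint passes its speed limit or range.

## Working session

There is one attempt and no reset: what is moved stays moved. The work goes in short steps, Python scripts to look and compute and a shell command to move; the robot and the scene stay as the last step left them, time stands still between calls to the robot, and variables do not carry over. Pictures are saved under pics/ and viewed, at most 10 in all, crops included, and the job is handed in when it is done.

```bash
mkdir -p pics; ls
python3 - <<'E'
from cell import manip, optics
import cv2
print(manip.read_state())
for n in("top","side"):
    p,d=optics.camera(n); cv2.imwrite(f"pics/{n}0.png",p[:,:,::-1]); print(optics.calibration(n))
E
```

```text
pics
{'clock': 0.0, 'joints': array([ 1.20939194e+00,  3.00447048e-01,  1.52161696e+00,  1.23165202e-06,
        1.32071975e+00, -6.65651025e-02]), 'qd': array([-1.22578159e-03,  1.37311016e-03, -8.04028477e-05,  8.68473839e-04,
       -2.23486290e-03, -8.00040335e-04]), 'effort': array([ 1.68177059e-03, -5.31803441e+01, -3.52744889e+01,  7.08556990e-02,
        2.43146508e-02, -1.10098938e-04]), 'eef_pos': array([159.70611706, 526.00621289, 204.88435556]), 'eef_rot': array([-3.14040427e+00, -8.04177457e-05,  2.84675302e+00]), 'wrist_force': array([-0.67845424, -0.24183422,  0.78658576]), 'moment': array([ 0.00828722, -0.01881131, -0.03740563]), 'finger_force': 0.0, 'finger_gap': 93.95823992281163}
{'camera_matrix': array([[529.97424497,   0.        , 315.32608992],
       [  0.        , 529.97424497, 224.55228259],
       [  0.        ,   0.        ,   1.        ]]), 'k1': -0.14884931903362245, 'R': array([[-0.00859256, -0.99995998,  0.00249161],
       [-0.99214643,  0.00821442, -0.12481182],
       [ 0.12478636, -0.0035445 , -0.9921773 ]]), 't': array([ 166.46028207,  459.19731039, 1278.47964585])}
{'camera_matrix': array([[433.25705885,   0.        , 316.04006487],
       [  0.        , 433.25705885, 246.48367738],
       [  0.        ,   0.        ,   1.        ]]), 'k1': 0.028764250435486225, 'R': array([[-0.94594302, -0.3238625 ,  0.01746084],
       [-0.25546755,  0.71084297, -0.65531565],
       [ 0.19982025, -0.62435194, -0.75515331]]), 't': array([ 504.62290412,   83.94214352, 1101.32606416])}
```

View pics/top0.png

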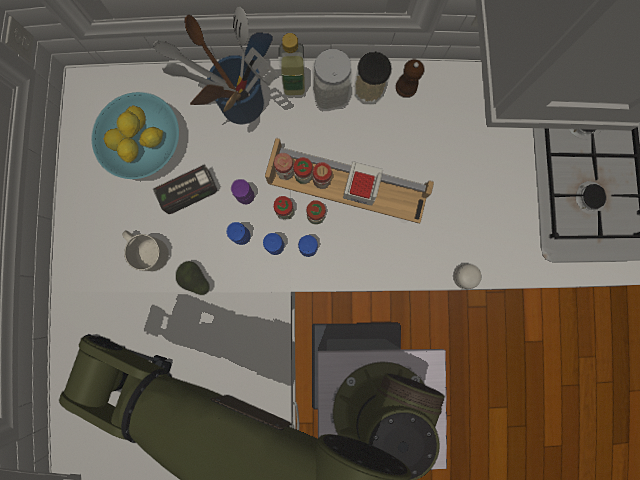

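View pics/side0.png

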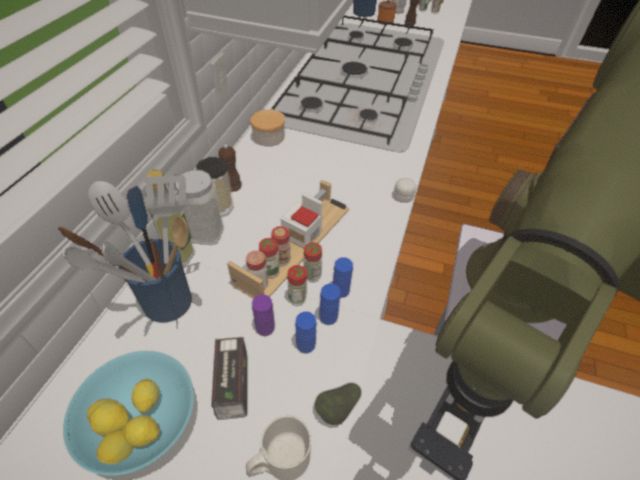

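The top view shows the pad at about (363,185), the thumb rest to its right at about (380,187), the rack's left end at (273,165) and its post at (429,188). In the side view the stop is at about (303,220).

```bash
cat > h.py <<'E'
from cell import manip, optics
import cv2, numpy as np
def ray(n,uv,z):
    c=optics.calibration(n);K=c["camera_matrix"];k=c["k1"]
    s=cv2.undistortPoints(np.float64(uv).reshape(-1,1,2),K,np.array([k,0,0,0,0.]))[:,0]
    R=np.array(c["R"]);o=-R.T@c["t"];d=np.c_[s,np.ones(len(s))]@R
    return o+d*((z-o[2])/d[:,2])[:,None]
def proj(n,X):
    c=optics.calibration(n);R=np.array(c["R"])
    return cv2.projectPoints(np.float64(X).reshape(-1,3),cv2.Rodrigues(R)[0],np.float64(c["t"]),c["camera_matrix"],np.array([c["k1"],0,0,0,0.]))[0][:,0]
def red(p):
    h=cv2.cvtColor(p,cv2.COLOR_RGB2HSV)
    return (((h[...,0]<6)|(h[...,0]>174))&(h[...,1]>150)&(h[...,2]>80)).astype('u1')
E
python3 - <<'E'
from h import *
for n,box in(("top",(340,160,390,210)),("side",(285,195,325,240))):
    p,d=optics.camera(n); m=red(p); x0,y0,x1,y1=box
    mm=np.zeros_like(m); mm[y0:y1,x0:x1]=m[y0:y1,x0:x1]
    v,u=np.nonzero(mm); P=ray(n,np.c_[u,v],93)
    r=cv2.minAreaRect(P[:,:2].astype('f4')); print(n,len(u),P.mean(0),r, np.median(d[mm>0]))
    if n=="top":
        h=cv2.cvtColor(p,cv2.COLOR_RGB2HSV); w=((h[...,0]>8)&(h[...,0]<22)&(h[...,1]>70)).astype('u1')
        w[:, :255]=0;w[:,440:]=0;w[:130]=0;w[230:]=0
        v,u=np.nonzero(w);k=(v>175)
        # front edge of the tray: lowest wood pixel per column
        e=np.array([(c,np.nonzero(w[:,c])[0].max()) for c in range(285,410) if w[:,c].any()])
        E=ray(n,e,10); vx,vy,x,y=cv2.fitLine(E[:,:2].astype('f4'),cv2.DIST_HUBER,0,.01,.01)[:,0]; print("edge",vx,vy,x,y,np.degrees(np.arctan2(vy,vx)))
        c=optics.calibration(n);R=np.array(c["R"]);zz=np.median(d[mm>0]);cc=proj(n,P.mean(0));
        cv2.imwrite("pics/tc.png",cv2.resize(p[130:235,255:445,::-1],None,fx=4,fy=4,interpolation=2))
    else: cv2.imwrite("pics/sc.png",cv2.resize(p[170:310,220:360,::-1],None,fx=4,fy=4,interpolation=2))
E
```

```text
top 444 [547.35863894  52.10548611  93.        ] ((547.3335571289062, 52.132442474365234), (47.26008987426758, 53.56903076171875), 75.1724624633789) 1253.0322
edge 0.25898904 0.9658803 510.44385 65.003716 74.989914
side 259 [548.45933551  56.93873261  93.        ] ((556.381591796875, 81.80094909667969), (105.85669708251953, 49.63431167602539), 73.88157653808594) 1104.3954
```

View pics/tc.png

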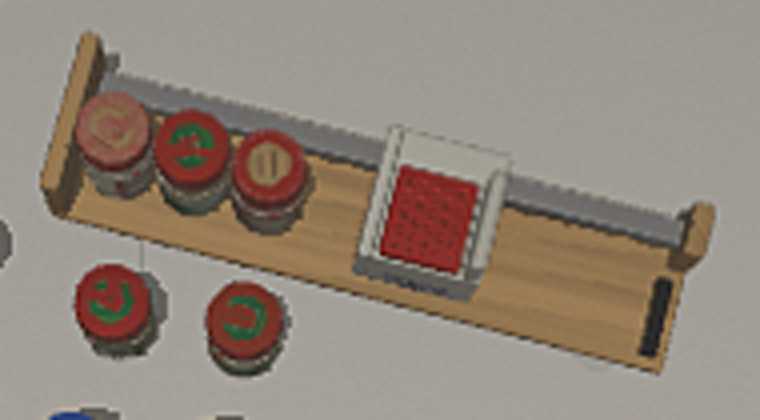

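View pics/sc.png

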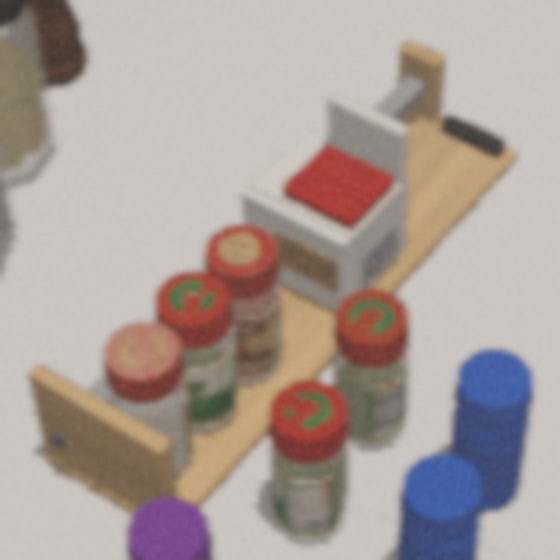

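```bash
cat >> h.py <<'E'
from scipy.spatial.transform import Rotation as Ro
rx=np.array([-.259,-.966,0]); ry=np.array([.966,-.259,0])
def delta(tgt,yaw=2.880):
    s=manip.read_state(); R=Ro.from_euler('xyz',s["eef_rot"])
    print("shift",R.inv().apply(np.array(tgt)-s["eef_pos"]).round(1),"turn",(R.inv()*Ro.from_euler('xyz',[np.pi,0,yaw])).as_rotvec().round(3),s["eef_pos"].round(1),s["wrist_force"].round(1))
E
python3 - <<'E'
from h import *
pad=np.array([547.5,53,93.])
delta([*(pad+5*rx)[:2],205])
for uv,z in(((420,223),10),((271.5,183),10),((266,176),90)):
    e=ray("top",uv,z)[0]; print(e,(e-pad)@rx,(e-pad)@ry)
E
```

```text
shift [-5.086e+02 -3.451e+02  3.000e-01] turn [-0.001 -0.    -0.033] [159.7 526.1 205.1] [ 0.5 -0.8  0.6]
[ 464.67725194 -101.13392508   10.        ] 170.3444633718363 -40.08608803090641
[569.8267921  272.51841296  10.        ] -217.83742607684312 -35.28758778704563
[570.40781749 279.30742274  90.        ] -224.5460950988199 -36.48467079640639
```

```bash
python3 -m crank '[[0,-45,-31,0,0,0,0],[0,-90,-61,0,0,0,0],[0,-130,-88,0,0,0,0],[0,-170,-115,0,0,0,0],[0,-210,-143,0,0,0,0],[0,-250,-170,0,0,0,0],[0,-290,-197,0,0,0,-0.01],[0,-330,-224,0,0,0,-0.02],[0,-370,-251,0,0,0,-0.03],[0,-370,-251,0,0,0,-0.033]]' 20
python3 - <<'E'
from h import *
delta([*(np.array([547.5,53,93.])+5*rx)[:2],130])
E
```

```text
clock: 1.2
eef_pos: [443.2, 174.8, 205.2]
eef_rot: [-3.141, 0.0, 2.875]
wrist_force: [-0.4, -0.0, -1.0]
finger_gap: 17.3
finger_force: 0.0
shift [-132.7  -95.    75.3] turn [-0.001  0.    -0.005] [443.2 174.8 205.2] [-0.4 -0.  -1. ]
```

```bash
python3 -m crank '[[0,-35,-25,0,0,0,0],[0,-70,-50,0,0,0,0],[0,-105,-75,0,0,0,-0.005],[0,-133,-95,0,0,0,-0.005],[0,-133,-95,0,0,0,-0.005],[0,-133,-95,30,0,0,-0.005],[0,-133,-95,60,0,0,-0.005],[0,-133,-95,75,0,0,-0.005],[0,-133,-95,75,0,0,-0.005],[0,-133,-95,75,0,0,-0.005]]'
python3 - <<'E'
from h import *
delta([*(np.array([547.5,53,93.])+5*rx)[:2],100])
p,d=optics.camera("top"); q,d=optics.camera("side")
a=cv2.resize(p[130:235,255:445,::-1],(760,420)); cv2.imwrite("pics/a1.png",a)
cv2.imwrite("pics/b1.png",cv2.resize(q[170:310,220:360,::-1],None,fx=4,fy=4))
E
```

```text
clock: 2.2
eef_pos: [544.8, 53.1, 131.1]
eef_rot: [3.141, 0.0, 2.885]
wrist_force: [-0.6, -1.1, 0.3]
finger_gap: 0.6
finger_force: 0.0
shift [-2.6 -4.4 31.1] turn [0.    0.    0.005] [544.8  53.1 131.1] [-0.6 -1.1  0.3]
```

View pics/b1.png

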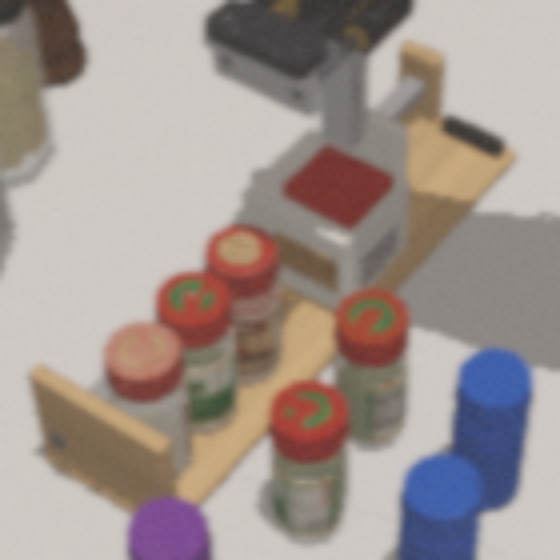

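The side view shows the closed fingertip at about (306,206), above the red pad, whose centre is at about (305,217). The jars are undisturbed. I'll check the two against each other by ray.

Run:
```python
from h import *
print(ray("side",(305,217),93), proj("side",[544.8,53.1,131.1]))
```

```text
[[545.09052029  57.88389931  93.        ]] [[305.73464865 204.91493839]]
```

```bash
python3 -m crank '[[0,0,0,15,0,0,0],[0,0,0,28,0,0,0],[0,0,0,34,0,0,0],[0,0,0,36,0,0,0],[0,0,0,38,0,0,0],[0,0,0,38,0,0,0],[0,0,0,38,0,0,0]]'; python3 -m crank '[[0,0,0,2,0,0,0],[0,0,0,4,0,0,0],[0,0,0,5,0,0,0],[0,0,0,5,0,0,0],[0,0,0,5,0,0,0]]'
```

```text
clock: 3.0
eef_pos: [544.9, 52.4, 92.9]
eef_rot: [3.141, 0.0, 2.885]
wrist_force: [-2.5, 0.8, 3.5]
finger_gap: 0.2
finger_force: 1.8
clock: 3.5
eef_pos: [545.0, 52.4, 87.6]
eef_rot: [3.141, 0.001, 2.885]
wrist_force: [-1.6, 0.5, 5.6]
finger_gap: 0.0
finger_force: 2.7
```

```bash
python3 -m crank '[[0,0,-3,0,0,0,0],[0,0,-6,0,0,0,0],[0,0,-9,0,0,0,0],[0,0,-12,0,0,0,0],[0,0,-15,0,0,0,0],[0,0,-18,0,0,0,0],[0,0,-21,0,0,0,0],[0,0,-24,0,0,0,0]]'
python3 - <<'E'
from h import *
p,d=optics.camera("side"); cv2.imwrite("pics/b2.png",cv2.resize(p[170:310,220:360,::-1],None,fx=4,fy=4))
E
```

```text
clock: 4.3
eef_pos: [538.8, 29.5, 87.6]
eef_rot: [3.141, 0.0, 2.885]
wrist_force: [-2.1, 3.7, 6.3]
finger_gap: 0.3
finger_force: 2.7
```

View pics/b2.png

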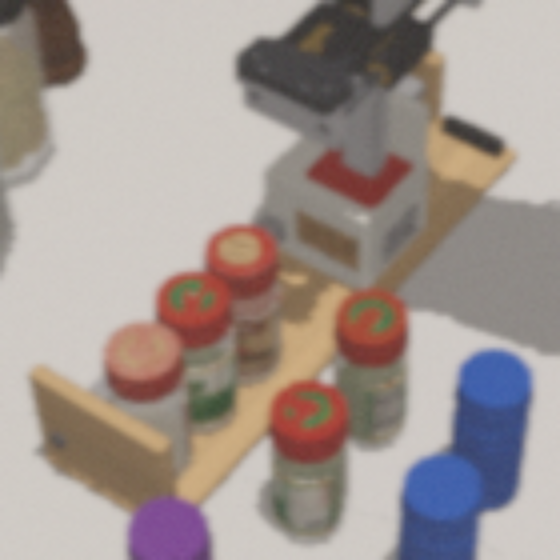

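The stop has moved back by about 15 mm with the pad down (finger foot at about (370,165) in the crop), at only about 3.5 N. I'll keep pushing.

```bash
python3 -m crank '[[0,0,-5,0,0,0,0],[0,0,-10,0,0,0,0],[0,0,-15,0,0,0,0],[0,0,-20,0,0,0,0],[0,0,-25,0,0,0,0],[0,0,-30,0,0,0,0],[0,0,-35,0,0,0,0],[0,0,-40,0,0,0,0],[0,0,-45,0,0,0,0],[0,0,-50,0,0,0,0]]'; python3 -m crank '[[0,0,-2,0,0,0,0],[0,0,-4,0,0,0,0],[0,0,-6,0,0,0,0],[0,0,-8,0,0,0,0],[0,0,-10,0,0,0,0],[0,0,-12,0,0,0,0]]'
```

```text
clock: 5.35
eef_pos: [526.0, -19.0, 87.5]
eef_rot: [3.141, 0.0, 2.885]
wrist_force: [-2.1, 2.6, 5.6]
finger_gap: 0.6
finger_force: 2.8
clock: 5.95
eef_pos: [522.9, -30.5, 87.5]
eef_rot: [3.141, -0.0, 2.885]
wrist_force: [-2.4, 3.8, 5.4]
finger_gap: 0.2
finger_force: 2.8
```

Travel so far is free, with no end stop felt yet. I'll go on in small steps.

```bash
python3 -m crank '[[0,0,-2,0,0,0,0],[0,0,-4,0,0,0,0],[0,0,-6,0,0,0,0],[0,0,-8,0,0,0,0]]';  python3 -m crank '[[0,0,-2,0,0,0,0],[0,0,-4,0,0,0,0],[0,0,-5,0,0,0,0]]'
```

```text
clock: 6.35
eef_pos: [521.3, -38.2, 87.7]
eef_rot: [3.141, 0.001, 2.885]
wrist_force: [0.3, 3.7, 5.1]
finger_gap: 0.7
finger_force: 2.7
clock: 6.65
eef_pos: [520.3, -43.1, 87.8]
eef_rot: [3.141, 0.002, 2.885]
wrist_force: [0.9, 3.8, 4.5]
finger_gap: 0.5
finger_force: 2.7
```

```bash
python3 -m crank '[[0,0,-1,0,0,0,0],[0,0,-2,0,0,0,0],[0,0,-3,0,0,0,0]]'
```

```text
clock: 6.95
eef_pos: [519.6, -46.0, 87.8]
eef_rot: [3.141, 0.002, 2.885]
wrist_force: [1.5, 4.6, 5.3]
finger_gap: 0.6
finger_force: 2.7
```

```bash
python3 -m crank '[[0,0,-1,0,0,0,0],[0,0,-2,0,0,0,0],[0,0,-3,0,0,0,0]]'
```

```text
clock: 7.25
eef_pos: [518.8, -48.9, 87.8]
eef_rot: [3.141, 0.002, 2.885]
wrist_force: [1.0, 5.1, 4.7]
finger_gap: 0.2
finger_force: 2.7
```

```bash
python3 -m crank '[[0,0,-1,0,0,0,0],[0,0,-2,0,0,0,0],[0,0,-3,0,0,0,0]]'
```

```text
clock: 7.55
eef_pos: [518.3, -50.8, 87.8]
eef_rot: [3.139, 0.002, 2.885]
wrist_force: [5.7, 18.9, 3.8]
finger_gap: 0.8
finger_force: 10.8
```

Force jumped to 19 N at TCP y = -51, which is about where the hard end was expected. I'll ease off 1 mm, lift straight up, and look.

```bash
python3 -m crank '[[0,0,0.6,0,0,0,0],[0,0,0.6,0,0,0,0],[0,0,0.6,-4,0,0,0],[0,0,0.6,-8,0,0,0],[0,0,0.6,-12,0,0,0],[0,0,0.6,-20,0,0,0],[0,0,0.6,-20,0,0,0]]'
python3 - <<'E'
from h import *
p,d=optics.camera("side"); cv2.imwrite("pics/b3.png",cv2.resize(p[150:290,240:380,::-1],None,fx=4,fy=4))
E
```

```text
clock: 8.25
eef_pos: [517.8, -50.7, 107.6]
eef_rot: [3.14, 0.0, 2.885]
wrist_force: [0.6, 7.0, 4.8]
finger_gap: 0.1
finger_force: 3.4
```

View pics/b3.png

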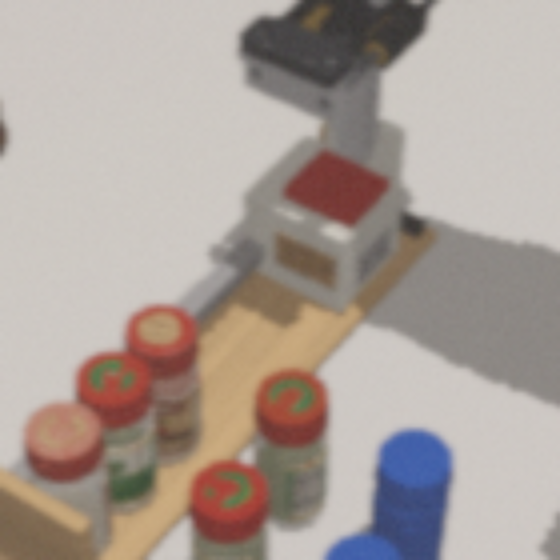

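The stop is near the post, the finger is off the pad (pad at about (335,187) in the crop), and the jars are standing. I'll pull clear and verify from the top.

```bash
python3 -m crank '[[0,0,3,0,0,0,0],[0,0,6,0,0,0,0],[0,0,6,-20,0,0,0],[0,0,6,-50,0,0,0],[0,0,6,-90,0,0,0],[0,40,6,-100,0,0,0],[0,80,6,-100,0,0,0],[0,120,6,-100,0,0,0],[0,150,6,-100,0,0,0],[0,150,6,-100,0,0,0]]'
python3 - <<'E'
from h import *
p,d=optics.camera("top"); cv2.imwrite("pics/t4.png",cv2.resize(p[130:235,255:445,::-1],(760,420)))
m=red(p);n,l,s,c=cv2.connectedComponentsWithStats(m)
for i in range(1,n):
    if s[i,4]>80: print(s[i],c[i],ray("top",c[i],93))
e=ray("top",(420,223),10)[0]; print(e)
E
```

```text
clock: 9.3
eef_pos: [372.0, -7.0, 207.6]
eef_rot: [-3.142, 0.001, 2.885]
wrist_force: [-0.6, -0.4, 0.7]
finger_gap: 0.5
finger_force: 0.0
[294 158  18  18 178] [302.26966292 166.58988764] [[591.81540933 192.69878775  93.        ]]
[313 163  18  17 118] [321.93220339 171.28813559] [[579.97744026 146.00858903  93.        ]]
[387 182  24  26 450] [398.70888889 194.41111111] [[522.88573596 -35.54916585  93.        ]]
[274 196  18  19 187] [282.37967914 204.89304813] [[499.80700823 240.03381317  93.        ]]
[307 201  18  19 149] [315.36912752 209.54362416] [[488.06248582 162.40355809  93.        ]]
[ 464.67725194 -101.13392508   10.        ]
```

View pics/t4.png

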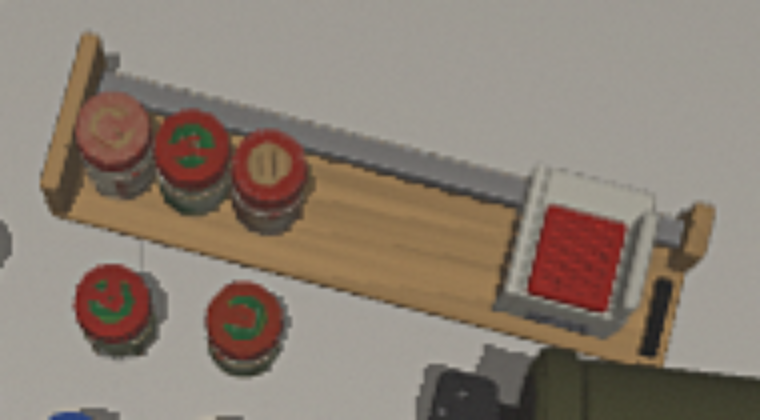

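The top view shows the stop at the end of the bar, with the pad centre 78.4 mm from the tray end (78.5 expected at q = 130 mm). The jars haven't moved and the arm is clear.

```bash
python3 -c "
from cell import manip
print(manip.sign_off())"
```

```text
the job is handed in; nothing more can be done
None
```

The stop is pushed all the way back to the end of its bar and let go, with the release held down throughout; the jars in view hadn't moved, the arm is clear, and I handed the job in after about 9 s.

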